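# Open the safety-capped descaler tub

### The job

Of the three white tubs on the plumber's bench, one has a safety cap with two ribbed tabs standing out on opposite sides; the cap turns only while both tabs are squeezed in. Squeeze the tabs fully in and, keeping them in, turn the cap about a fifth of a turn counter-clockwise (seen from above) on its neck, lift it straight off, and stand it right way up on the floor of the shallow steel tray.

Things in the scene. Friction and masses are not known exactly. Their poses are not given: they have to be found in the camera images.
- descaler_tub: White tub wearing the safety cap, 80 mm diameter, fixed to the bench by a black 90 mm holder ring. Origin: centre of its underside, on the bench; z up. Flat shoulder at 90 mm height, 32 mm neck on its axis up to 125 mm, 7 mm high studs on the shoulder under the tabs. Two like tubs with other caps (plain round; pointed spout) share the three places and stay closed.
- safety_cap: Grey plastic cap, loose, about 60 g, 40 mm tall, round body 52 mm diameter, open below. Origin: centre of its underside, z up; seated, 91 mm above the bench on the tub's axis, axes as the tub's. Its two tabs stand at +y and -y. With both in it turns freely counter-clockwise seen from above; turned 50 to 120 degrees (aim at 72) it lifts off, rising 40 mm to clear the neck. 1.5 mm sideways play.
- tab_left (a joint): How far the tab at the cap's +y side is pressed in: 0 out, 0.006 m fully in; its twin at -y is the same. Each ribbed tab is 22 mm wide (along x), 18 to 40 mm above the cap's underside: grip both across, along the cap's y, 30 mm above the underside. Over both 66 mm at rest, 54 mm when in; springs, about 8 N each when in. Unless both are in, feet under them block turning.
- tray: Shallow steel tray, loose but heavy (1.5 kg), flat on the bench: 140 mm along its x, 160 mm along its y, walls 3 mm thick and 16 mm high, floor 3 mm thick. Origin: centre of its underside; z up. Empty at the start.
Things that resemble listed ones, but are neither listed nor needed, are in the scene too. There is more than one size of the safety_cap; the one meant has the size given above.

How it is judged:
By the outcome, as a careful person would: the job done as asked, in the order asked, and still so for the second after the job is handed in, with the robot touching nothing.
It also fails if it takes over 43 s, if anything falls off the work surface, if the arm or the gripper's body presses on something with over 40 N, if the wrist force passes 120 N, or if a joint passes its speed limit or range.

### The arm

A 6-joint arm with a two-finger parallel gripper is mounted at the origin on the work surface. World frame = base frame: x ahead of the robot, y to its left, z up, the work surface at z = 0. Lengths are in m, angles in rad, forces in N, time in s.
With the tool pointing down it reaches from about 0.325 to 0.75 m from the base axis. Payload 7.6 kg.
Tool frame: the origin (TCP) lies at the very end of the fingers, on their centre line; the grasp point (between the pads) lies 19 mm behind it; z points along the fingers, y is the line along which they close (so a half turn about z gives the same grasp; the last joint's range is limited). The gripper opens to 85 mm and grips with 20 to 120 N. Pads are 22 mm wide; open, the fingers measure 114 mm over their backs; the gripper's body (76 mm by 85 mm) begins 54 mm behind the grasp point. The pads swing forward as they close: fully open they stand 13 mm farther back than shut.
Start: joints at [1.223, 0.052, 1.401, -0, 1.689, -0.07], TCP at [0.144, 0.505, 0.231] pointing down, gripper open.
Joint ranges: [-2.9, 2.9], [-0.91, 2.17], [0.12, 2.37], [-1.06, 4.2], [0.26, 2.73], [-2.93, 2.93]. Speed limits (rad/s): [2.57, 2.57, 3.01, 3.14, 3.14, 3.14].

### API

Orientations are given as a 3x3 rotation matrix whose columns are the frame's x, y, z axes.
In Python, from bench import bot, grab_frame gives the robot as it stands.
- The arm moves only by the tool jog_arm, never from a script. Its argument "moves" is a list of rows, each a list of 5 numbers: the closure, from 0 (fully open) to 1 (shut), then the shift along the tool's x, y, z in m, then the turn about the tool's z in rad. A call has 1 to 5 rows; each row shifts and turns the commanded pose from where the row before left it, along the tool's axes as they then stand; what a row does not reach is not made up. A row lasts 1/8 s, in which the tool goes at most 62.5 mm and 10.7 degrees, less where a joint would pass 70% of its speed; a pose out of reach is approached as far as the arm can. A call with a gripper value outside its range is refused whole. The fingers move at their own pace and stop on an object; the grip force is fixed at half the most. Time passes only in rows, so rows that do not move let the fingers close. It gives the time, the measured TCP pose, the force, the opening and the grip force at its end, in the units of the state.
- bot.read_state(): the state, without advancing time (a new reading comes with each control period).
- grab_frame(name): name is "side" or "top"; returns a dict with "image" (480x640x3 uint8, blue, green, red), "camera_matrix" (3x3 intrinsics, pixels), "dist" ([k1, k2, p1, p2, k3] as OpenCV has them; the pictures are not rectified), "extrinsics" (4x4, takes a point from world to camera coordinates). Camera axes: x right, y up, looking along -z (the intrinsics and any distortion apply to the point x, -y, -z); pixel columns grow to the right and rows downward; lengths in m; the calibration is good to about 2 mm. A picture is of the moment at which its call begins. There is no depth.
- bot.job_done(): hands the job in; it is judged then, once.
The state is a dict: "t": time; "qpos": joint angles; "qvel": joint speeds; "joint_torque": joint torques, N m; "tcp_pos": TCP position; "tcp_rot": TCP orientation; "ft_force": force on the tool from outside, world axes, zero at the start; "torque": the same for the moment, N m; "opening": finger opening in m; "grasp_force": force on a finger pad.
Only numpy, scipy, OpenCV 4.12 (cv2) and the standard library are available. Lean on these libraries where they do the work, as an engineer would, in place of code of your own. Each camera call takes 0.05 s, during which the arm holds its last target. There are 200 camera calls.

## Working session

There is one attempt and no reset: what is moved stays moved. The work goes in short steps, Python scripts to look and compute and a tool call to move; the robot and the scene stay as the last step left them, time stands still between calls to the robot, and variables do not carry over. Pictures are saved under pics/ and viewed, at most 10 in all, crops included, and the job is handed in when it is done.

Besides the shell and the picture viewer there is one more tool, called after ">>>" as name(argument=value, ...), one argument or row to a line, values as JSON. jog_arm: Moves the arm, as the interface text tells. Its arguments: {"type":"object","properties":{"moves":{"type":"array"}},"required":["moves"]}

```bash
mkdir -p pics; ls; python3 - <<'E'
from bench import bot, grab_frame
import cv2, numpy as np
for n in("top","side"):
    f=grab_frame(n); cv2.imwrite(f"pics/{n}0.png",f["image"]); np.savez(f"pics/{n}0.npz",**f)
    print(n,f["camera_matrix"].round(1).tolist(),np.round(f["dist"],4).tolist(),f["extrinsics"].round(3).tolist())
s=bot.read_state();print(s)
E
```

```text
pics
top [[470.5, 0.0, 318.8], [0.0, 470.5, 236.6], [0.0, 0.0, 1.0]] [-0.1216, 0.0, 0.0, 0.0, 0.0] [[0.026, -0.999, -0.038, -0.036], [0.994, 0.022, 0.108, -0.545], [-0.107, -0.041, 0.993, -0.852], [0.0, 0.0, 0.0, 1.0]]
side [[485.4, 0.0, 323.8], [0.0, 485.4, 232.7], [0.0, 0.0, 1.0]] [-0.1344, 0.0, 0.0, 0.0, 0.0] [[0.986, -0.167, 0.02, -0.521], [0.108, 0.719, 0.686, -0.084], [-0.129, -0.674, 0.727, -0.779], [0.0, 0.0, 0.0, 1.0]]
{'t': 0.1, 'qpos': array([ 1.22270402e+00,  5.27606744e-02,  1.40160175e+00, -2.59234713e-06,
        1.68858375e+00, -7.02685550e-02]), 'qvel': array([ 0.00135146, -0.00245172, -0.00348071,  0.00154708, -0.00113523,
        0.00217565]), 'joint_torque': array([ 2.33375562e-03, -3.82577384e+01, -3.60987961e+01,  6.52358449e-05,
        4.66497309e-03,  1.75432217e-05]), 'tcp_pos': array([0.14386312, 0.50463684, 0.23057433]), 'tcp_rot': array([[-9.61654475e-01,  2.74263486e-01, -4.59270902e-04],
       [ 2.74263855e-01,  9.61653637e-01, -1.27321612e-03],
       [ 9.24628409e-05, -1.35035539e-03, -9.99999084e-01]]), 'ft_force': array([-0.07984454,  0.29445532, -1.2692603 ]), 'torque': array([-0.03259035, -0.01352876,  0.00186205]), 'grasp_force': 0.0, 'opening': 0.08509821580313537}
```

View pics/top0.png

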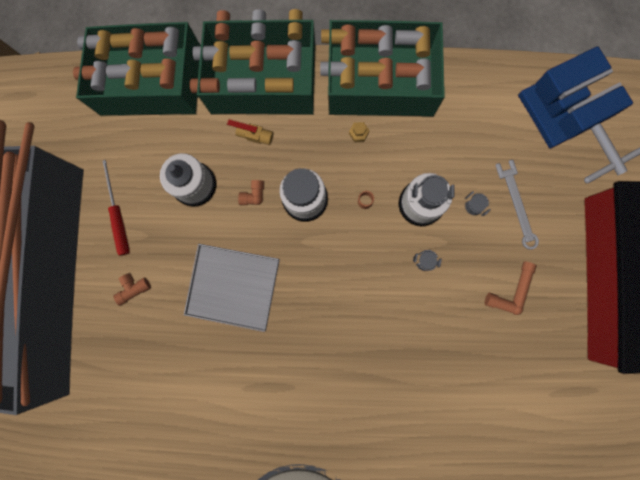

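View pics/side0.png

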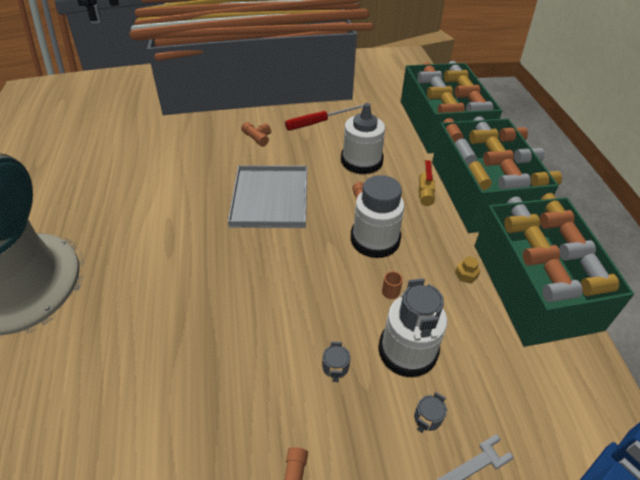

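The top view shows the tabbed cap on a tub at (432,192). Things that could be mistaken for it are the small loose tabbed caps at (477,204) and (428,260), the plain-cap tub at (302,187) and the spout tub at (180,172). The tray is at (233,287). In the side view the tabbed tub cap is at (422,303), the loose caps are at (337,360) and (431,411), and the tray is at (270,196). I choose the cap at top (432,192), side (422,303), and will check it in one close crop.

```bash
cat > h.py <<'E'
import numpy as np, cv2
def load(n): return dict(np.load(f"pics/{n}.npz"))
def ray(f,uv):
    p=cv2.undistortPoints(np.array([[uv]],float),f["camera_matrix"],f["dist"])[0,0]
    R,t=f["extrinsics"][:3,:3],f["extrinsics"][:3,3]
    d=R.T@np.array([p[0],-p[1],-1.]); return -R.T@t,d/np.linalg.norm(d)
def plane(f,uv,z):
    o,d=ray(f,uv); return o+d*(z-o[2])/d[2]
def tri(f,uv,g,vw):
    o,d=ray(f,uv);p,e=ray(g,vw)
    s=np.linalg.lstsq(np.c_[d,-e],p-o,rcond=None)[0]
    a,b=o+s[0]*d,p+s[1]*e; return (a+b)/2,np.linalg.norm(a-b)
def proj(f,P):
    c=f["extrinsics"][:3,:3]@np.array(P,float)+f["extrinsics"][:3,3]
    return cv2.projectPoints(np.array([[c[0],-c[1],-c[2]]]),np.zeros(3),np.zeros(3),f["camera_matrix"],f["dist"])[0].ravel()
E
python3 - <<'E'
from h import *
t,s=load("top0"),load("side0")
a=cv2.resize(t["image"][160:235,390:465],(400,400)*1,interpolation=cv2.INTER_CUBIC)
b=cv2.resize(s["image"][270:380,365:475],(400,400),interpolation=cv2.INTER_CUBIC)
cv2.imwrite("pics/crop0.png",np.hstack([a,b]))
print(tri(t,(434,191),s,(423,301)))
# tray by mask/contour
for n,f,seed in(("t",t,(233,287)),("s",s,(270,196))):
    im=f["image"]; h=cv2.cvtColor(im,cv2.COLOR_BGR2HSV); m=((h[...,1]<50)&(h[...,2]>60)).astype(np.uint8)
    k,l=cv2.connectedComponents(m); c=max(cv2.findContours((l==l[seed[1],seed[0]]).astype(np.uint8),0,2)[0],key=cv2.contourArea)
    q=cv2.approxPolyDP(c,0.05*cv2.arcLength(c,True),True)[:,0]; print(n,cv2.contourArea(c),q.tolist())
    P=np.array([plane(f,tuple(x),0.016) for x in q.astype(float)]);print(P.round(3).tolist(),P.mean(0).round(4),[np.linalg.norm(P[i]-P[i-1]).round(3) for i in range(len(P))])
E
```

```text
(array([ 0.61798455, -0.2182607 ,  0.12598341]), np.float64(0.0019837858656318987))
t 5969.5 [[198, 244], [184, 314], [263, 331], [278, 259]]
[[0.528, 0.211, 0.016], [0.393, 0.232, 0.016], [0.367, 0.078, 0.016], [0.503, 0.055, 0.016]] [0.4476 0.144  0.016 ] [np.float64(0.159), np.float64(0.137), np.float64(0.156), np.float64(0.138)]
s 4426.0 [[238, 166], [229, 226], [305, 226], [306, 166]]
[[0.392, 0.23, 0.016], [0.369, 0.063, 0.016], [0.502, 0.043, 0.016], [0.528, 0.21, 0.016]] [0.4475 0.1364 0.016 ] [np.float64(0.137), np.float64(0.169), np.float64(0.135), np.float64(0.169)]
```

View pics/crop0.png

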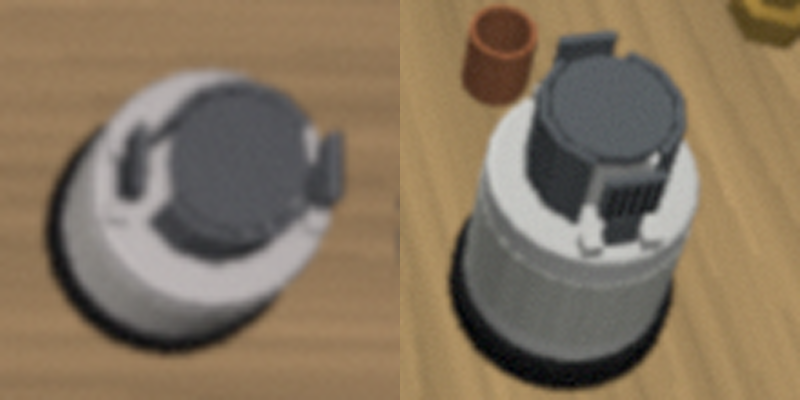

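The crop confirms it: the wide tabbed cap sits on the tub shoulder, with studs under the tabs. In the top view the disc centre is about (435,188), with tabs at (415,189) and (451,191). In the side view the disc is at about (423,299), with tab tops at (416,281) and (429,318). Next I refine the position with masks and two views.

```bash
python3 - <<'E'
from h import *
t,s=load("top0"),load("side0")
C={}
for n,f,(u,v) in(("t",t,(435,188)),("s",s,(423,299))):
    g=cv2.GaussianBlur(cv2.cvtColor(f["image"],cv2.COLOR_BGR2GRAY),(3,3),0)
    ref=np.median(g[v-4:v+5,u-4:u+5]); m=(abs(g.astype(float)-ref)<9).astype(np.uint8)
    m=cv2.morphologyEx(m,cv2.MORPH_OPEN,cv2.getStructuringElement(2,(7,7)))
    k,l=cv2.connectedComponents(m); c=max(cv2.findContours((l==l[v,u]).astype(np.uint8),0,1)[0],key=cv2.contourArea)
    e=cv2.fitEllipse(cv2.convexHull(c)); C[n]=e[0]; print(n,ref,np.round(e[0],1),np.round(e[1],1),round(e[2]),plane(f,e[0],.131).round(4))
print("tri top",*tri(t,C["t"],s,C["s"]))
for n,f,a,b in(("t",t,(415.4,188.),(452.,190.)),("s",s,(416.2,281),(429.1,318.4))):
    A,B=plane(f,a,.131),plane(f,b,.131); d=A-B; print(n,A.round(4),B.round(4),((A+B)/2).round(4),np.linalg.norm(d).round(4),np.degrees(np.arctan2(d[1],d[0])).round(1))
print("tabs tri",tri(t,(415.4,188.),s,(416.2,281)),tri(t,(452,190),s,(429.1,318.4)))
# holder ring / shoulder check: tub dark ring in top view
print(proj(t,(.618,-.218,.131)),proj(s,(.618,-.218,.131)))
E
```

```text
t 86.0 [434.9 190.3] [26.3 29.1] 37 [ 0.6172 -0.2185  0.131 ]
s 94.0 [423.4 298.4] [27.  33.2] 101 [ 0.6188 -0.2178  0.131 ]
tri top [ 0.61767586 -0.21847879  0.13205021] 0.0013555952147753273
t [ 0.6203 -0.1858  0.131 ] [ 0.6184 -0.2473  0.131 ] [ 0.6193 -0.2166  0.131 ] 0.0615 88.2
s [ 0.6178 -0.1891  0.131 ] [ 0.6168 -0.2483  0.131 ] [ 0.6173 -0.2187  0.131 ] 0.0592 89.0
tabs tri (array([ 0.6202555 , -0.18626894,  0.12703302]), np.float64(0.0017708838967676187)) (array([ 0.61799898, -0.24747874,  0.12965647]), np.float64(0.0013534543503430395))
[434.59265982 189.79513846] [422.85156091 298.64149927]
```

>>> jog_arm(
  moves=[
    [0, -0.048, -0.03, 0, 0.18],
    [0, 0, 0, 0, 0.18],
    [0, 0, 0, 0, 0.18],
    [0, 0, 0, 0, 0.18],
    [0, 0, 0, 0, 0.18],
  ],
)

```text
t: 0.72
tcp_pos: [0.1819, 0.4627, 0.2309]
tcp_rot: [[-0.377, 0.926, -0.0], [0.926, 0.377, -0.001], [-0.001, -0.001, -1.0]]
ft_force: [-0.4, 0.5, -0.7]
opening: 0.0854
grasp_force: 0.0
```

```bash
cat >> h.py <<'E'
def rows(x,y,z,yaw,n,clo=0.):
    """n equal rows from the last measured pose to TCP x,y,z with tool-x at yaw (deg)"""
    from bench import bot
    s=bot.read_state(); R=s["tcp_rot"];p=s["tcp_pos"];y0=np.arctan2(R[1,0],R[0,0])
    dy=-(np.radians(yaw)-y0); dy=(dy+np.pi)%(2*np.pi)-np.pi; d=(np.array([x,y,z])-p)/n
    out=[]
    for i in range(n):
        a=y0-dy*i/n; c,q=np.cos(a),np.sin(a)
        out.append([clo,round(c*d[0]+q*d[1],4),round(q*d[0]-c*d[1],4),round(-d[2],4),round(dy/n,3)])
    for i in range(0,n,5): print(out[i:i+5])
    print("tot turn",dy,"err yaw")
E
python3 -c "
from h import *
rows(.618,-.218,.2,-1,15)"
```

```text
[[0.0, np.float64(-0.053), np.float64(0.0098), np.float64(0.0021), np.float64(0.132)], [0.0, np.float64(-0.0513), np.float64(0.0167), np.float64(0.0021), np.float64(0.132)], [0.0, np.float64(-0.0486), np.float64(0.0233), np.float64(0.0021), np.float64(0.132)], [0.0, np.float64(-0.0451), np.float64(0.0294), np.float64(0.0021), np.float64(0.132)], [0.0, np.float64(-0.0409), np.float64(0.0351), np.float64(0.0021), np.float64(0.132)]]
[[0.0, np.float64(-0.0359), np.float64(0.0402), np.float64(0.0021), np.float64(0.132)], [0.0, np.float64(-0.0303), np.float64(0.0445), np.float64(0.0021), np.float64(0.132)], [0.0, np.float64(-0.0242), np.float64(0.0481), np.float64(0.0021), np.float64(0.132)], [0.0, np.float64(-0.0177), np.float64(0.0509), np.float64(0.0021), np.float64(0.132)], [0.0, np.float64(-0.0109), np.float64(0.0528), np.float64(0.0021), np.float64(0.132)]]
[[0.0, np.float64(-0.0038), np.float64(0.0538), np.float64(0.0021), np.float64(0.132)], [0.0, np.float64(0.0033), np.float64(0.0538), np.float64(0.0021), np.float64(0.132)], [0.0, np.float64(0.0103), np.float64(0.0529), np.float64(0.0021), np.float64(0.132)], [0.0, np.float64(0.0172), np.float64(0.0511), np.float64(0.0021), np.float64(0.132)], [0.0, np.float64(0.0237), np.float64(0.0484), np.float64(0.0021), np.float64(0.132)]]
tot turn 1.9752209093104165 err yaw
```

>>> jog_arm(
  moves=[
    [0, -0.053, 0.01, 0.001, 0.132],
    [0, -0.051, 0.017, 0.001, 0.132],
    [0, -0.049, 0.023, 0.001, 0.132],
    [0, -0.045, 0.029, 0.001, 0.132],
    [0, -0.041, 0.035, 0.001, 0.132],
  ],
)

```text
t: 1.35
tcp_pos: [0.3286, 0.2352, 0.226]
tcp_rot: [[0.268, 0.963, -0.0], [0.963, -0.268, -0.0], [-0.0, -0.0, -1.0]]
ft_force: [0.5, 0.5, 0.5]
opening: 0.0851
grasp_force: 0.0
```

>>> jog_arm(
  moves=[
    [0, -0.036, 0.04, 0.002, 0.132],
    [0, -0.03, 0.044, 0.002, 0.132],
    [0, -0.024, 0.048, 0.002, 0.132],
    [0, -0.018, 0.051, 0.002, 0.132],
    [0, -0.011, 0.053, 0.002, 0.132],
  ],
)

```text
t: 1.98
tcp_pos: [0.4743, 0.009, 0.216]
tcp_rot: [[0.803, 0.597, -0.0], [0.597, -0.803, 0.0], [-0.0, -0.0, -1.0]]
ft_force: [0.3, 0.9, 0.9]
opening: 0.0853
grasp_force: 0.0
```

>>> jog_arm(
  moves=[
    [0, -0.004, 0.054, 0.002, 0.132],
    [0, 0.003, 0.054, 0.002, 0.132],
    [0, 0.01, 0.053, 0.002, 0.132],
    [0, 0.01, 0.03, 0.002, 0.132],
    [0, 0, 0, 0, 0.132],
  ],
)

```text
t: 2.6
tcp_pos: [0.5781, -0.1547, 0.2065]
tcp_rot: [[1.0, -0.023, -0.002], [-0.023, -1.0, 0.001], [-0.003, -0.001, -1.0]]
ft_force: [-0.1, 0.6, -1.2]
opening: 0.0851
grasp_force: 0.0
```

```bash
python3 -c "
from h import *
rows(.618,-.218,.16,-1,4)"
```

```text
[[0.0, np.float64(0.0103), np.float64(0.0156), np.float64(0.0116), np.float64(-0.001)], [0.0, np.float64(0.0103), np.float64(0.0156), np.float64(0.0116), np.float64(-0.001)], [0.0, np.float64(0.0103), np.float64(0.0156), np.float64(0.0116), np.float64(-0.001)], [0.0, np.float64(0.0103), np.float64(0.0156), np.float64(0.0116), np.float64(-0.001)]]
tot turn -0.005722066032935569 err yaw
```

>>> jog_arm(
  moves=[
    [0, 0.01, 0.016, 0.012, 0],
    [0, 0.01, 0.016, 0.012, 0],
    [0, 0.01, 0.016, 0.012, 0],
    [0, 0.01, 0.015, 0.01, 0],
    [0, 0, 0, 0, 0],
  ],
)

```text
t: 3.22
tcp_pos: [0.6164, -0.2168, 0.1602]
tcp_rot: [[1.0, -0.017, -0.003], [-0.017, -1.0, 0.001], [-0.003, -0.001, -1.0]]
ft_force: [0.2, -0.8, -0.6]
opening: 0.0853
grasp_force: 0.0
```

```bash
python3 - <<'E'
from bench import bot, grab_frame
import cv2, numpy as np
ims=[]
for n,(u,v) in(("top",(434,190)),("side",(423,299))):
    f=grab_frame(n); ims.append(cv2.resize(f["image"][v-65:v+65,u-65:u+65],(390,390),interpolation=cv2.INTER_CUBIC)); np.savez(f"pics/{n}1.npz",**f)
cv2.imwrite("pics/crop1.png",np.hstack(ims))
s=bot.read_state();print(s["tcp_pos"].round(4),s["tcp_rot"].round(3)[0],s["ft_force"].round(1))
E
```

```text
[ 0.6168 -0.2159  0.1621] [ 1.    -0.016 -0.001] [ 0.3  0.3 -0. ]
```

View pics/crop1.png

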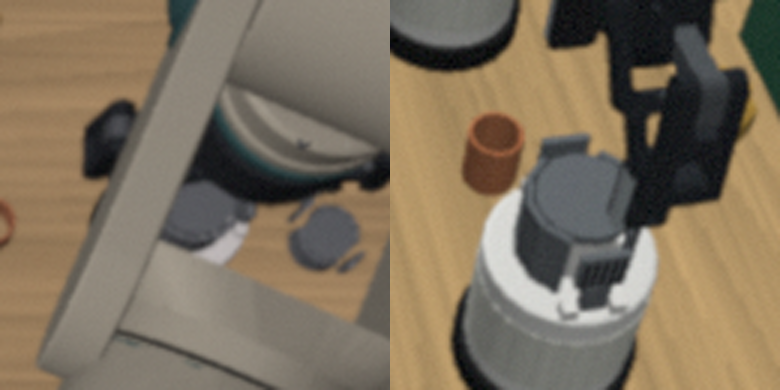

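The top view is blocked by the arm. In the side crop the near fingertip ends at about (655,215), which is (446,305) in full pixels, and the far one at about (565,40), which is (416,247). I'll compare these with the projected fingertip positions.

```bash
python3 - <<'E'
from h import *
f=load("side1")
for z in(.162,.175):
  for dy in(-.0425,-.057,.0425,.057):
    for dx in(-.011,.011): print(z,dy,dx,proj(f,(.617+dx,-.216+dy,z)).round(0), ((proj(f,(.617+dx,-.216+dy,z))-[358,234])*3+[390,0]).round(0))
E
```

```text
0.162 -0.0425 -0.011 [428. 312.] [600. 235.]
0.162 -0.0425 0.011 [445. 310.] [652. 227.]
0.162 -0.057 -0.011 [432. 323.] [611. 266.]
0.162 -0.057 0.011 [449. 320.] [664. 258.]
0.162 0.0425 -0.011 [408. 258.] [539.  72.]
0.162 0.0425 0.011 [424. 256.] [588.  66.]
0.162 0.057 -0.011 [405. 250.] [530.  47.]
0.162 0.057 0.011 [421. 248.] [578.  41.]
0.175 -0.0425 -0.011 [430. 306.] [606. 216.]
0.175 -0.0425 0.011 [448. 303.] [659. 208.]
0.175 -0.057 -0.011 [434. 316.] [617. 247.]
0.175 -0.057 0.011 [452. 314.] [672. 239.]
0.175 0.0425 -0.011 [409. 251.] [544.  52.]
0.175 0.0425 0.011 [426. 249.] [593.  46.]
0.175 0.057 -0.011 [406. 243.] [534.  27.]
0.175 0.057 0.011 [422. 241.] [583.  21.]
```

>>> jog_arm(
  moves=[
    [0, 0.001, 0.002, 0.02, 0],
    [0, 0, 0, 0.02, 0],
    [0, 0, 0, 0.015, 0],
    [0, 0, 0, 0.007, 0],
    [0, 0, 0, 0, 0],
  ],
)

```text
t: 3.95
tcp_pos: [0.6178, -0.2182, 0.0997]
tcp_rot: [[1.0, -0.016, -0.001], [-0.016, -1.0, 0.0], [-0.001, -0.0, -1.0]]
ft_force: [0.8, -0.5, 0.3]
opening: 0.0851
grasp_force: 0.0
```

```bash
python3 - <<'E'
from bench import bot, grab_frame
import cv2, numpy as np
P=[]
for i in range(4):
    f=grab_frame("side"); s=bot.read_state(); P.append(s["tcp_pos"])
u,v=423,299
np.savez("pics/side2.npz",**f);cv2.imwrite("pics/crop2.png",cv2.resize(f["image"][v-65:v+65,u-65:u+65],(520,520),interpolation=cv2.INTER_CUBIC))
print(np.round(P,4),s["ft_force"].round(1),s["qpos"].round(2))
E
```

```text
[[ 0.6181 -0.2184  0.1005]
 [ 0.6183 -0.2185  0.101 ]
 [ 0.6184 -0.2185  0.1013]
 [ 0.6184 -0.2185  0.1013]] [0.5 0.3 0.1] [-0.4   0.49  1.14  0.    1.51  1.19]
```

View pics/crop2.png

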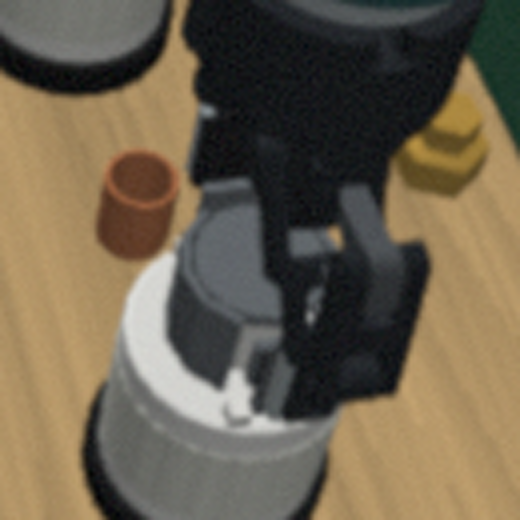

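The open fingers straddle the cap. The near pad's lower-left edge is at crop (265,410), which is (424,336) in full pixels. I'll check that corner against the projection before closing.

```bash
python3 - <<'E'
from h import *
f=load("side2")
for z in(.114,.134):
  for dy in(-.0425,-.0575):
    for dx in(-.011,.011): print(z,dy,dx,((proj(f,(.6184+dx,-.2185+dy,z))-[358,234])*4).round(0))
print("tab", [((proj(f,(.618+dx,-.218-.033,z))-[358,234])*4).round(0) for z in(.131,.109) for dx in(-.011,.011)])
E
```

```text
0.114 -0.0425 -0.011 [258. 406.]
0.114 -0.0425 0.011 [325. 396.]
0.114 -0.0575 -0.011 [272. 447.]
0.114 -0.0575 0.011 [340. 437.]
0.134 -0.0425 -0.011 [270. 371.]
0.134 -0.0425 0.011 [338. 361.]
0.134 -0.0575 -0.011 [284. 413.]
0.134 -0.0575 0.011 [353. 402.]
tab [array([257., 349.]), array([324., 339.]), array([245., 387.]), array([311., 378.])]
```

>>> jog_arm(
  moves=[
    [0, -0.001, 0, 0.003, 0],
    [0.3, 0, 0, 0, 0],
    [0.6, 0, 0, 0, 0],
    [1, 0, 0, 0, 0],
    [1, 0, 0, 0, 0],
  ],
)

```text
t: 4.78
tcp_pos: [0.6179, -0.2186, 0.0998]
tcp_rot: [[1.0, -0.016, 0.004], [-0.016, -1.0, -0.001], [0.004, 0.001, -1.0]]
ft_force: [-1.4, 1.1, 8.6]
opening: 0.051
grasp_force: 65.8
```

>>> jog_arm(
  moves=[
    [1, 0, 0, 0, 0],
    [1, 0, 0, 0, 0],
    [1, 0, 0, 0, 0],
  ],
)

```text
t: 5.15
tcp_pos: [0.6179, -0.2186, 0.0998]
tcp_rot: [[1.0, -0.016, 0.004], [-0.016, -1.0, -0.001], [0.004, 0.001, -1.0]]
ft_force: [-1.0, 0.8, 8.4]
opening: 0.0505
grasp_force: 65.8
```

```bash
python3 - <<'E'
from bench import bot, grab_frame
import cv2, numpy as np
f=grab_frame("side"); u,v=423,310
np.savez("pics/side3.npz",**f);cv2.imwrite("pics/crop3.png",cv2.resize(f["image"][v-55:v+55,u-55:u+55],(550,550),interpolation=cv2.INTER_CUBIC))
s=bot.read_state(); print(s["opening"],s["tcp_pos"],s["torque"])
E
```

```text
0.05082139525850922 [ 0.61792951 -0.21863055  0.09985396] [ 0.16205951  0.25847544 -0.03601553]
```

View pics/crop3.png

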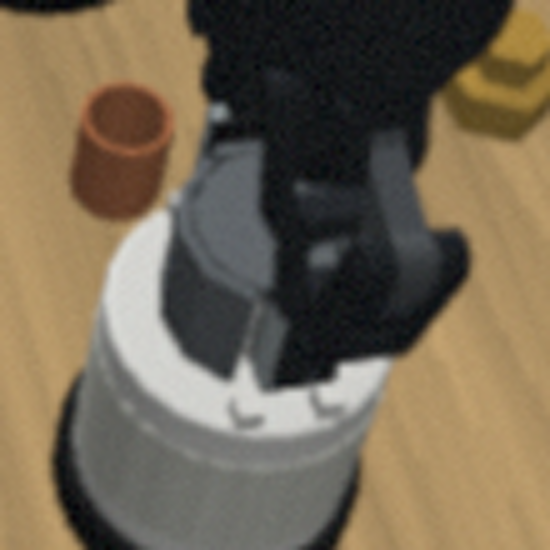

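The pads sit flat against the tabs at crop (265,345), both tabs are in, and the studs at (240,410) and (325,400) are clear. Now I turn the cap counter-clockwise by about 72°.

>>> jog_arm(
  moves=[
    [1, 0, 0, -0.001, -0.1],
    [1, 0, 0, 0, -0.14],
    [1, 0, 0, 0, -0.14],
    [1, 0, 0, 0, -0.14],
    [1, 0, 0, 0, 0],
  ],
)

```text
t: 5.82
tcp_pos: [0.6178, -0.2185, 0.0999]
tcp_rot: [[0.876, 0.482, 0.003], [0.482, -0.876, -0.001], [0.002, 0.002, -1.0]]
ft_force: [0.5, -0.6, 6.4]
opening: 0.051
grasp_force: 65.0
```

>>> jog_arm(
  moves=[
    [1, 0, 0, 0, -0.15],
    [1, 0, 0, 0, -0.15],
    [1, 0, 0, 0, -0.15],
    [1, 0, 0, 0, -0.15],
    [1, 0, 0, 0, -0.14],
  ],
)

```text
t: 6.45
tcp_pos: [0.6178, -0.2184, 0.0999]
tcp_rot: [[0.319, 0.948, 0.003], [0.948, -0.319, -0.001], [0.0, 0.003, -1.0]]
ft_force: [0.8, 0.9, 5.4]
opening: 0.0507
grasp_force: 65.0
```

```bash
python3 - <<'E'
from bench import bot, grab_frame
import cv2, numpy as np
f=grab_frame("side"); u,v=423,310
np.savez("pics/side4.npz",**f);cv2.imwrite("pics/crop4.png",cv2.resize(f["image"][v-55:v+55,u-55:u+55],(550,550),interpolation=cv2.INTER_CUBIC))
s=bot.read_state(); print(s["opening"],s["tcp_pos"],s["torque"],s["ft_force"],s["qpos"].round(2),np.degrees(np.arctan2(s["tcp_rot"][1,0],s["tcp_rot"][0,0])))
E
```

```text
0.05058121976142416 [ 0.61780408 -0.21832668  0.09988699] [0.11676692 0.01448776 0.00262939] [0.04225502 0.97605294 5.13428602] [-0.4   0.49  1.15  0.    1.5  -0.08] 71.73213223494564
```

View pics/crop4.png

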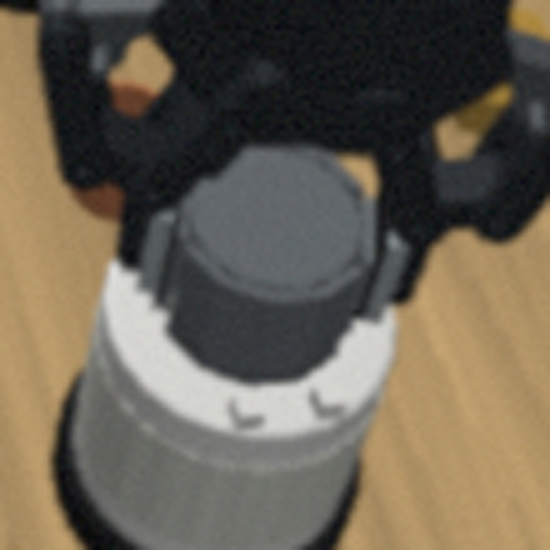

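In the crop the cap body faces us plain, with the pads and tabs at the sides (155,260) and (390,275), and the studs at (240,410) and (325,400) uncovered. The cap turned with the gripper, by 72.6°. Now I lift straight up.

>>> jog_arm(
  moves=[
    [1, 0, 0, -0.008, 0],
    [1, 0, 0, -0.012, 0],
    [1, 0, 0, -0.015, 0],
    [1, 0, 0, -0.02, 0],
    [1, 0, 0, -0.025, 0],
  ],
)

```text
t: 7.12
tcp_pos: [0.6167, -0.2182, 0.1798]
tcp_rot: [[0.322, 0.947, -0.0], [0.947, -0.322, 0.0], [0.0, -0.0, -1.0]]
ft_force: [1.4, -0.5, -0.4]
opening: 0.0511
grasp_force: 63.1
```

>>> jog_arm(
  moves=[
    [1, 0, 0, -0.025, 0],
    [1, 0, 0, -0.015, 0],
    [1, 0, 0, 0, 0],
  ],
)

```text
t: 7.5
tcp_pos: [0.6174, -0.2185, 0.2201]
tcp_rot: [[0.321, 0.947, 0.003], [0.947, -0.321, -0.001], [-0.0, 0.003, -1.0]]
ft_force: [0.2, 0.6, -0.4]
opening: 0.0507
grasp_force: 63.1
```

```bash
python3 - <<'E'
from bench import bot, grab_frame
import cv2, numpy as np
from h import rows
f=grab_frame("side"); u,v=423,270
np.savez("pics/side5.npz",**f);cv2.imwrite("pics/crop5.png",cv2.resize(f["image"][v-90:v+90,u-90:u+90],(540,540),interpolation=cv2.INTER_CUBIC))
s=bot.read_state(); print(s["opening"],s["tcp_pos"],s["ft_force"],s["t"])
rows(.448,.142,.13,170.4,12,1)
E
```

```text
0.05052748017459958 [ 0.61695927 -0.2183279   0.21842186] [-0.21424218  0.01748446 -1.4981248 ] 7.55
[[1, np.float64(0.0239), np.float64(-0.023), np.float64(0.0074), np.float64(-0.144)], [1, np.float64(0.027), np.float64(-0.0193), np.float64(0.0074), np.float64(-0.144)], [1, np.float64(0.0295), np.float64(-0.0152), np.float64(0.0074), np.float64(-0.144)], [1, np.float64(0.0313), np.float64(-0.0108), np.float64(0.0074), np.float64(-0.144)], [1, np.float64(0.0326), np.float64(-0.0062), np.float64(0.0074), np.float64(-0.144)]]
[[1, np.float64(0.0331), np.float64(-0.0015), np.float64(0.0074), np.float64(-0.144)], [1, np.float64(0.033), np.float64(0.0033), np.float64(0.0074), np.float64(-0.144)], [1, np.float64(0.0322), np.float64(0.008), np.float64(0.0074), np.float64(-0.144)], [1, np.float64(0.0307), np.float64(0.0125), np.float64(0.0074), np.float64(-0.144)], [1, np.float64(0.0286), np.float64(0.0168), np.float64(0.0074), np.float64(-0.144)]]
[[1, np.float64(0.0259), np.float64(0.0208), np.float64(0.0074), np.float64(-0.144)], [1, np.float64(0.0226), np.float64(0.0243), np.float64(0.0074), np.float64(-0.144)]]
tot turn -1.7303555469661551 err yaw
```

View pics/crop5.png

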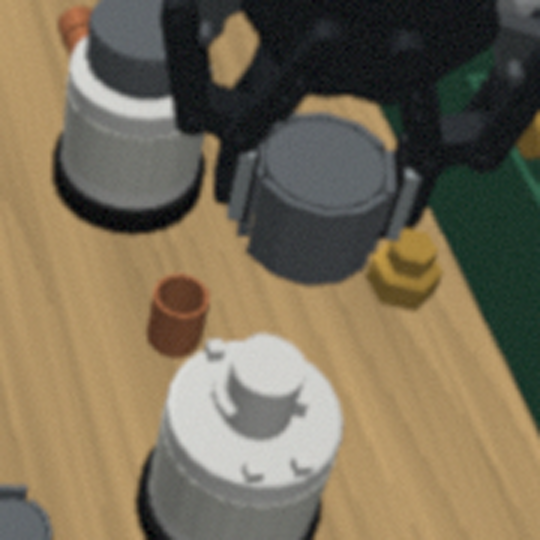

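The cap (crop centre (320,200)) hangs level between the pads, and the neck at (265,380) is bare. Now I carry it to the tray.

>>> jog_arm(
  moves=[
    [1, 0.024, -0.023, 0, -0.144],
    [1, 0.027, -0.019, 0, -0.144],
    [1, 0.03, -0.015, 0, -0.144],
    [1, 0.031, -0.011, 0, -0.144],
    [1, 0.033, -0.006, 0.005, -0.144],
  ],
)

```text
t: 8.18
tcp_pos: [0.5462, -0.0665, 0.2121]
tcp_rot: [[-0.387, 0.922, -0.002], [0.922, 0.387, 0.0], [0.001, -0.001, -1.0]]
ft_force: [0.9, 0.2, -1.0]
opening: 0.0506
grasp_force: 63.1
```

>>> jog_arm(
  moves=[
    [1, 0.033, -0.002, 0.01, -0.144],
    [1, 0.033, 0.003, 0.01, -0.144],
    [1, 0.032, 0.008, 0.01, -0.144],
    [1, 0.031, 0.013, 0.01, -0.144],
    [1, 0.029, 0.017, 0.01, -0.144],
  ],
)

```text
t: 8.8
tcp_pos: [0.4749, 0.0839, 0.1616]
tcp_rot: [[-0.899, 0.438, -0.002], [0.438, 0.899, -0.0], [0.002, -0.001, -1.0]]
ft_force: [0.5, 0.3, -0.2]
opening: 0.0506
grasp_force: 63.1
```

>>> jog_arm(
  moves=[
    [1, 0.026, 0.021, 0.015, -0.144],
    [1, 0.023, 0.024, 0.015, -0.144],
    [1, 0, 0, 0.01, 0],
    [1, 0, 0, 0, 0],
    [1, 0, 0, 0, 0],
  ],
)

```text
t: 9.43
tcp_pos: [0.4481, 0.1427, 0.1235]
tcp_rot: [[-0.985, 0.171, 0.0], [0.171, 0.985, -0.0], [-0.0, 0.0, -1.0]]
ft_force: [-0.1, 0.2, -0.2]
opening: 0.0508
grasp_force: 63.1
```

```bash
python3 - <<'E'
from bench import bot, grab_frame
import cv2, numpy as np
from h import rows
f=grab_frame("side")
s=bot.read_state(); print(s["opening"],s["tcp_pos"],s["ft_force"],s["t"],s["grasp_force"])
rows(.448,.142,.012,170.4,5,1)
E
```

```text
0.050750533177813376 [0.44825553 0.14270859 0.12374814] [ 0.88953568 -0.08151345 -0.43956538] 9.475 63.07539314031601
[[1, np.float64(0.0), np.float64(-0.0001), np.float64(0.0223), np.float64(-0.001)], [1, np.float64(0.0), np.float64(-0.0001), np.float64(0.0223), np.float64(-0.001)], [1, np.float64(0.0), np.float64(-0.0001), np.float64(0.0223), np.float64(-0.001)], [1, np.float64(0.0), np.float64(-0.0001), np.float64(0.0223), np.float64(-0.001)], [1, np.float64(0.0), np.float64(-0.0001), np.float64(0.0223), np.float64(-0.001)]]
tot turn -0.004101778008340329 err yaw
```

>>> jog_arm(
  moves=[
    [1, 0, 0, 0.035, 0],
    [1, 0, 0, 0.035, 0],
    [1, 0, 0, 0.02, 0],
    [1, 0, 0, 0.012, 0],
    [1, 0, 0, 0, 0],
  ],
)

```text
t: 10.1
tcp_pos: [0.4477, 0.143, 0.0211]
tcp_rot: [[-0.986, 0.17, -0.001], [0.17, 0.986, -0.0], [0.001, -0.0, -1.0]]
ft_force: [0.0, 1.1, -0.7]
opening: 0.0506
grasp_force: 63.1
```

>>> jog_arm(
  moves=[
    [1, 0, 0, 0.004, 0],
    [1, 0, 0, 0.002, 0],
    [1, 0, 0, 0, 0],
  ],
)

```text
t: 10.48
tcp_pos: [0.4478, 0.1434, 0.0155]
tcp_rot: [[-0.986, 0.169, 0.0], [0.169, 0.986, 0.0], [-0.0, 0.0, -1.0]]
ft_force: [0.6, 0.3, -0.9]
opening: 0.0509
grasp_force: 63.1
```

>>> jog_arm(
  moves=[
    [1, 0, 0, 0.002, 0],
    [1, 0, 0, 0, 0],
    [1, 0, 0, 0, 0],
  ],
)

```text
t: 10.85
tcp_pos: [0.4477, 0.1433, 0.0133]
tcp_rot: [[-0.986, 0.169, 0.0], [0.169, 0.986, 0.0], [-0.0, 0.0, -1.0]]
ft_force: [-0.3, 0.3, -0.3]
opening: 0.0508
grasp_force: 63.1
```

>>> jog_arm(
  moves=[
    [1, 0, 0, 0.001, 0],
    [1, 0, 0, 0.001, 0],
    [1, 0, 0, 0, 0],
  ],
)

```text
t: 11.22
tcp_pos: [0.4478, 0.1434, 0.0118]
tcp_rot: [[-0.986, 0.169, 0.0], [0.169, 0.986, 0.0], [-0.0, 0.0, -1.0]]
ft_force: [-2.6, -0.7, 4.5]
opening: 0.0506
grasp_force: 64.8
```

The cap touches the tray floor. Now I open the gripper and back straight up.

>>> jog_arm(
  moves=[
    [0.3, 0, 0, 0, 0],
    [0.15, 0, 0, 0, 0],
    [0, 0, 0, 0, 0],
    [0, 0, 0, 0, 0],
    [0, 0, 0, 0, 0],
  ],
)

```text
t: 11.85
tcp_pos: [0.4477, 0.1433, 0.0113]
tcp_rot: [[-0.986, 0.169, 0.0], [0.169, 0.986, 0.0], [-0.0, 0.0, -1.0]]
ft_force: [0.2, 0.3, -0.5]
opening: 0.0856
grasp_force: 0.0
```

>>> jog_arm(
  moves=[
    [0, 0, 0, 0, 0],
    [0, 0, 0, -0.01, 0],
    [0, 0, 0, -0.025, 0],
    [0, 0, 0, -0.04, 0],
    [0, 0, 0, -0.05, 0],
  ],
)

```text
t: 12.48
tcp_pos: [0.4471, 0.1432, 0.1376]
tcp_rot: [[-0.986, 0.169, -0.001], [0.169, 0.986, -0.0], [0.001, -0.0, -1.0]]
ft_force: [0.4, -1.0, -0.0]
opening: 0.0852
grasp_force: 0.0
```

>>> jog_arm(
  moves=[
    [0, 0, 0, -0.05, 0],
    [0, -0.01, 0.05, -0.02, 0],
    [0, -0.01, 0.05, 0, 0],
    [0, -0.01, 0.05, 0, 0],
    [0, 0, 0, 0, 0],
  ],
)

```text
t: 13.1
tcp_pos: [0.5025, 0.2885, 0.2054]
tcp_rot: [[-0.986, 0.166, -0.002], [0.166, 0.986, -0.0], [0.002, -0.001, -1.0]]
ft_force: [-0.1, -0.2, -0.3]
opening: 0.0851
grasp_force: 0.0
```

```bash
python3 - <<'E'
from bench import bot, grab_frame
import cv2, numpy as np
ims=[]
for n in("side","top"):
    f=grab_frame(n); np.savez(f"pics/{n}6.npz",**f); ims.append(cv2.resize(f["image"],(400,300),interpolation=3) if n=="top" else cv2.resize(f["image"][130:280,190:390],(400,300),interpolation=2))
cv2.imwrite("pics/end.png",np.hstack(ims))
s=bot.read_state(); print(s["opening"],s["tcp_pos"],s["ft_force"],s["t"])
E
```

```text
0.08529702816168855 [0.50243922 0.2860406  0.20645375] [-1.03909537  0.00807213 -0.46139131] 13.2
```

View pics/end.png

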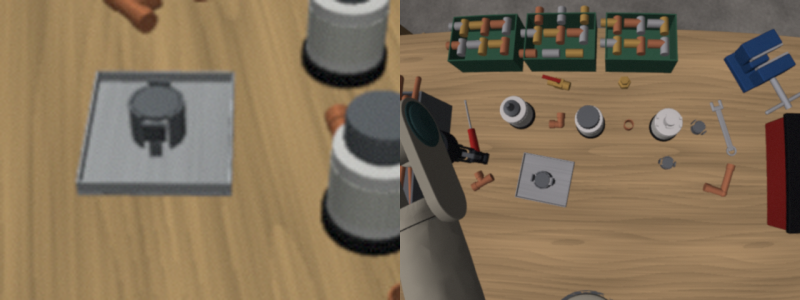

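The cap stands upright in the middle of the tray, at (157,115) in the left half and (543,180) in the right. The tub at (667,122) is bare, the other tubs are untouched, and the gripper is clear. Handing in.

```bash
python3 -c "
from bench import bot
print(bot.job_done())"
```

```text
the job is handed in; nothing more can be done
None
```

The safety cap was squeezed, turned about 72° counter-clockwise, lifted off and stood upright on the tray floor, and the job was handed in at about 13 s; no verdict came back.

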